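# Fetch the salt and the egg cup from behind the mill and the jar

## Robot

A 6-joint arm with a two-finger parallel gripper is mounted at the origin on a cart in front of the work surface, level with it; the furniture and walls round the work are solid. World frame = base frame: x ahead of the robot, y to its left, z up, the work surface at z = 0. Lengths are in m, angles in rad, forces in N, time in s.
With the tool pointing down it reaches from about 0.3 to 0.875 m from the base axis. Payload 6.4 kg.
Tool frame: the origin (TCP) lies at the very end of the fingers, on their centre line; the grasp point (between the pads) lies 19 mm behind it; z points along the fingers, y is the line along which they close (so a half turn about z gives the same grasp; the last joint's range is limited). The gripper opens to 85 mm and grips with 20 to 120 N. Pads are 22 mm wide; open, the fingers measure 114 mm over their backs; the gripper's body (76 mm by 85 mm) begins 54 mm behind the grasp point. The pads swing forward as they close: fully open they stand 13 mm farther back than shut.
Start: joints at [-1.323, 0.181, 1.607, -0, 1.354, -0.206], TCP at [0.252, -0.517, 0.231] pointing down, gripper open.
Joint ranges: [-2.99, 2.99], [-0.89, 2.07], [0.3, 2.58], [-1.14, 4.28], [0, 2.63], [-3.12, 3.12]. Speed limits (rad/s): [2.57, 2.57, 3.01, 3.14, 3.14, 3.14].

## Interface

Orientations are given as a unit quaternion [w, x, y, z].
In Python, from bench import ctrl, eyes, order gives the robot as it stands (ctrl), with the cameras (eyes) and the job (order).
- The arm moves only by the tool jog_arm, called after ">>>" as name(argument=value, ...) on one line, values as JSON. Schema: {"type":"object","properties":{"increments":{"type":"array","items":{"type":"array","items":{"type":"number"},"minItems":7,"maxItems":7},"minItems":1,"maxItems":10},"only":{"type":"string"},"quiet":{"type":"boolean"},"lines":{"type":"string"}},"required":["increments"],"additionalProperties":false}. increments is a list of rows, 1 to 10 of them, each of 7 numbers: dx, dy, dz in parts of the range, where 1.0 means 0.75 m, then a rotation vector rx, ry, rz in normalised numbers (1 is 120 degrees), then the opening from 0.0 (shut) to 1.0 (fully open); each row is the pose to reach, as a shift and turn from the pose commanded when the call began, along the tool's axes at that moment; what a row does not reach only later rows make up. A row lasts 1/8 s, in which the tool goes at most 0.0625 m and 0.188 rad, less where a joint would pass 70% of its speed; a pose out of reach is approached as far as the arm can. The fingers move at their own pace and stop on an object; the grip force is fixed at half the most. Time passes only in rows, so rows that do not move let the fingers close. The tool returns the time, the measured TCP pose, the force, the opening and the grip force at its end. only (a regular expression) keeps the lines of the reply that match it, lines (a string "A,B") keeps lines A to B, and quiet returns only ok. Shift and turn numbers lie between -1 and 1, and a call with a number outside is refused. Input that does not fit is refused with a message, and nothing moves.
- ctrl.get_obs(): the state, without advancing time (a new reading comes with each control period).
- eyes.camera(name): name is "side" or "top"; returns the picture (384x512x3 uint8, blue, green, red); there is no depth.
- eyes.camera_params(name): a dict with "fovy" (degrees; the focal length in pixels is half the picture's height over the tangent of half this angle, whatever the lens; pixels are square), "cx", "cy" (the principal point, pixels), "dist" ([k1, k2, p1, p2, k3] as OpenCV has them; the pictures are not rectified), "view" (4x4, takes a point from world to camera coordinates). Camera axes: x right, y up, looking along -z (the intrinsics and any distortion apply to the point x, -y, -z); pixel columns grow to the right and rows downward; lengths in m; the calibration is good to about 2 mm. A picture is of the moment at which its call begins. camera_params takes no time and is no camera call.
- order.hand_in(): hands the job in; it is judged then, once.
The state is a dict: "time_s": time; "q": joint angles; "dq": joint speeds; "joint_efforts": joint torques, N m; "eef_pos": TCP position; "eef_rot": TCP orientation; "wrist_force": force on the tool from outside, world axes, zero at the start; "torque": the same for the moment, N m; "opening": opening from 0.0 (shut) to 1.0 (fully open); "grasp_force": force on a finger pad.
Only numpy, scipy, OpenCV 4.12 (cv2) and the standard library are available. Lean on these libraries where they do the work, as an engineer would, in place of code of your own. Each camera call takes 0.05 s, during which the arm holds its last target. There are 200 camera calls.

## Task

The salt shaker and the blue egg cup stand at the back of the wooden caddy, behind the pepper mill and the tan-capped spice jar: first stand the mill and the jar out of the way on the stone tray, then stand the salt and the egg cup on the round wooden board. When both are there, put the mill and the jar back in the caddy, each squarely on the very cork pad it came from. Keep everything upright and leave all other things where they are.

Things in the scene. Friction and masses are not known exactly. Their poses are not given: they have to be found in the camera images.
- caddy: Wooden tray, 150 (x) x 240 (y) mm, fixed; floor 8 mm above the worktop, rim 20 high, 9 wide. Flush 60 mm cork pads at x = -31 / +31, y = -55 / +55 from its origin (centre of underside). x points away from the robot within 20 degrees: mill and jar stand on the pads at -31, salt and egg cup at +31, left/right varies. Front things bar the gripper from the back ones; grasp closing along the caddy's y.
- mill: Brown wooden pepper mill, 170 mm tall, 58 mm across at the foot, narrower at the waist; round head 48 mm across between 123 and 159 mm above the foot (grasp there, about 142 mm up), small metal nut on top. The head does not turn. 0.18 kg. Origin: centre of its foot; z is up along it.
- jar: Round spice jar with pale yellow-tan contents and a light tan screw cap, 122 mm tall; body 52 mm across up to about 90 mm, cap 48 mm across from 97 mm up (fixed). Grasp the body about 82 mm up. 0.13 kg. Origin: centre of its foot; z is up along it.
- salt: Glass salt shaker, white salt inside, grey domed top; 90 mm tall, body at most 44 mm across up to 74 mm, top 34 mm across. Grasp about 52 mm above the foot. 0.10 kg. Origin: centre of its foot; z is up along it.
- egg_cup: Light blue ceramic egg cup, 64 mm tall, bowl 49 mm across at the rim, standing with its open bowl up. Grasp across the bowl about 46 mm above the foot. It behaves as a solid. 0.09 kg. Origin: centre of its foot; z is up along it.
- tray: Side area: pale oval stone tray, 230 mm (its x) by 130 mm (its y, ends half round), flat, 12 mm thick, fixed for the run, on the left or right of the caddy. Origin: centre of its underside, on the worktop. Room for mill and jar at x = -55 and +55 mm.
- board: Round brown wooden board, 203 mm across, 14 mm thick, flat, fixed for the run, on the other side of the caddy. Origin: centre of its underside, on the worktop. Room for salt and egg cup side by side, each about 45 mm from the centre.
- cup: Bystander: small white espresso cup with a blue pattern, 62 x 88 x 50 mm high, behind the caddy, loose. Origin: centre of its underside. Leave it alone.
- timer: Bystander: grey-green round egg timer, 69 mm across, 61 mm high, behind the caddy, loose. Origin: centre of its underside. Leave it alone.

How it is judged:
By the outcome, as a careful person would: the job done as asked, in the order asked, and still so for the second after the job is handed in, with the robot touching nothing.
It also fails if it takes over 128 s, if anything falls off the work surface, if the arm or the gripper's body presses on something with over 40 N, if the wrist force passes 120 N, or if a joint passes its speed limit or range.

## Working session

There is one attempt and no reset: what is moved stays moved. The work goes in short steps, Python scripts to look and compute and a tool call to move; the robot and the scene stay as the last step left them, time stands still between calls to the robot, and variables do not carry over. Pictures are saved under pics/ and viewed, at most 14 in all, crops included, and the job is handed in when it is done.

```bash
ls; mkdir -p pics
```

Create h.py:
```python
import numpy as np, cv2
from bench import ctrl, eyes, order
def K(n):
    p=eyes.camera_params(n); f=192/np.tan(np.radians(p["fovy"])/2)
    return np.array([[f,0,p["cx"]],[0,f,p["cy"]],[0,0,1]]),np.array(p["dist"],float),np.array(p["view"])
def proj(n,P):
    k,d,V=K(n); P=np.atleast_2d(P); c=P@V[:3,:3].T+V[:3,3]; c=c*[1,-1,-1]
    return cv2.projectPoints(c,np.zeros(3),np.zeros(3),k,d)[0][:,0]
def ray(n,uv,z):
    "pixels -> world points at height z"
    k,d,V=K(n); uv=np.atleast_2d(np.array(uv,float)); 
    u=cv2.undistortPoints(uv[:,None],k,d)[:,0]
    D=np.c_[u[:,0],-u[:,1],-np.ones(len(u))]@V[:3,:3]; o=-V[:3,:3].T@V[:3,3]
    return o+D*((z-o[2])/D[:,2:])
```

Run:
```python
from h import *
for n in("top","side"):
    im=eyes.camera(n); cv2.imwrite(f"pics/{n}0.png",im)
    cv2.imwrite(f"pics/{n}0b.png",cv2.resize(im,(796,597),interpolation=cv2.INTER_CUBIC))
    k,d,V=K(n);print(n,k[0,0],d,(-V[:3,:3].T@V[:3,3]).round(3),V[:3,:3].round(2).tolist())
o=ctrl.get_obs();print(o["eef_pos"],o["eef_rot"],o["opening"],o["time_s"])
```

```text
bench.py
pics
top 434.25010642305 [-0.05748131  0.          0.          0.          0.        ] [0.463 0.014 1.257] [[0.01, -1.0, 0.01], [0.99, 0.01, 0.12], [-0.12, 0.01, 0.99]]
side 427.3571447589193 [-0.01691448  0.          0.          0.          0.        ] [ 0.551 -0.761  1.156] [[0.99, -0.11, -0.01], [0.09, 0.83, 0.55], [-0.05, -0.55, 0.83]]
[ 0.25194489 -0.51630529  0.23043963] [-8.21116645e-04  9.74370942e-01  2.24945754e-01 -2.01853598e-05] 0.999157577339556 0.1
```

View pics/top0b.png

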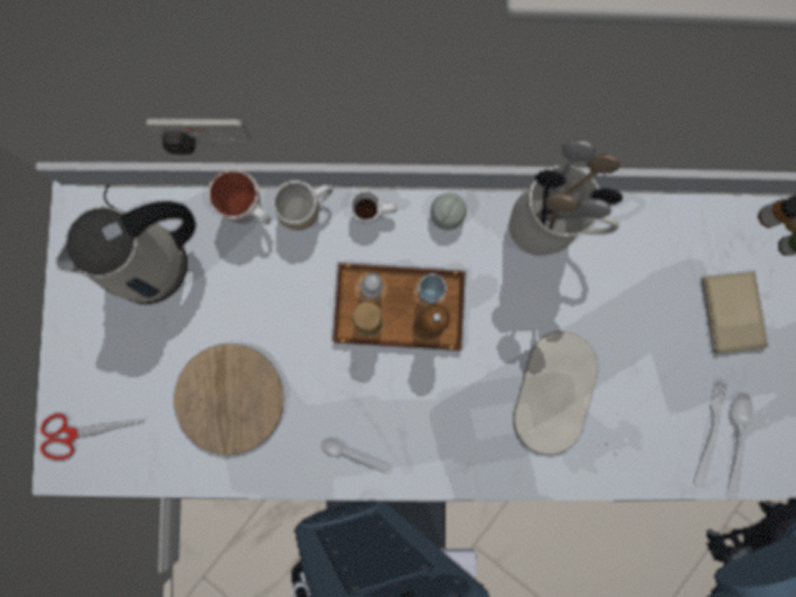

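View pics/side0b.png

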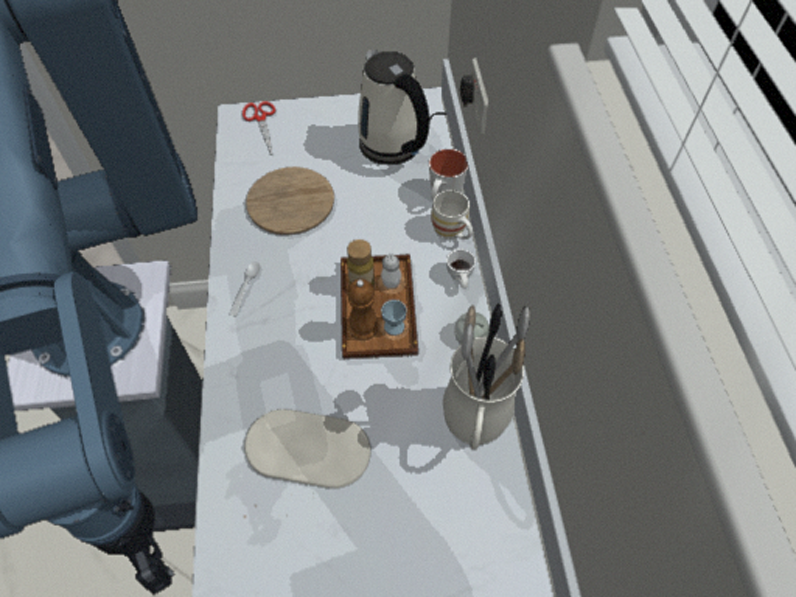

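The top view shows the caddy at (400,307), jar cap (367,317), mill (433,318), salt (372,285), egg cup (432,289), board (229,399) and tray (556,393), at 1.555x scale. The side view agrees. I'll zoom in on the caddy in both.

Run:
```python
from h import *
t=cv2.imread("pics/top0.png")[160:235,205:310]; s=cv2.imread("pics/side0.png")[145:235,210:275]
cv2.imwrite("pics/tc.png",cv2.resize(t,None,fx=7,fy=7,interpolation=cv2.INTER_CUBIC))
cv2.imwrite("pics/sc.png",cv2.resize(s,None,fx=6.5,fy=6.5,interpolation=cv2.INTER_CUBIC))
```

```text
(no output)
```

View pics/tc.png

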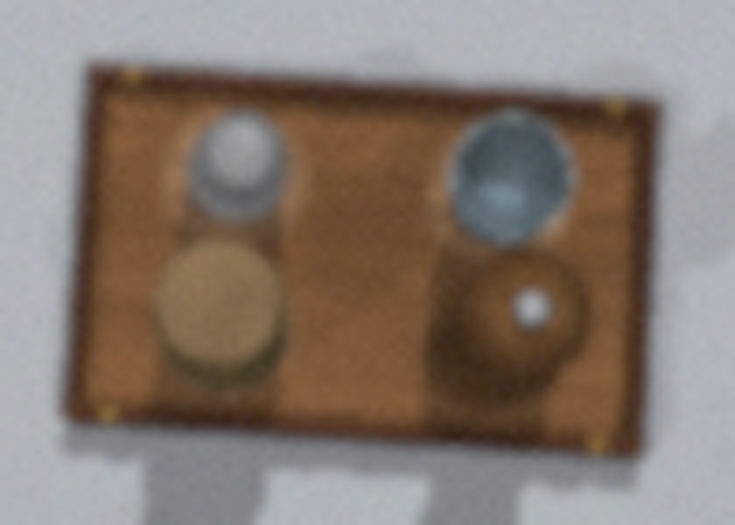

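View pics/sc.png

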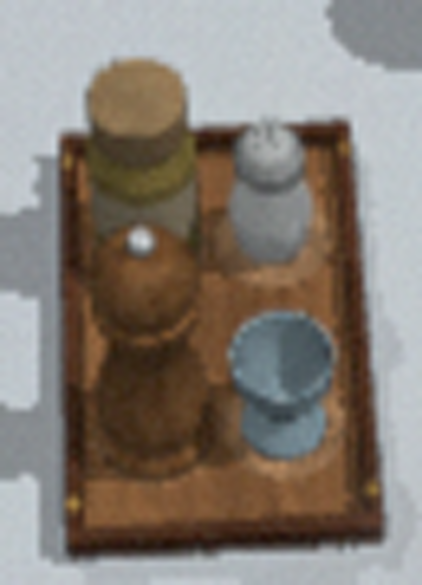

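Top crop: rim corners (88,63), (662,97), (642,455), (65,420). Also in it: cap (221,302), nut (532,308), egg rim (513,177), salt dome (240,140). The side crop shows the same things, all upright.

Run:
```python
from h import *
T=lambda p:(np.array(p)+.5)/7-.5+[205,160]
S=lambda p:(np.array(p)+.5)/6.5-.5+[210,145]
for z in(.02,.028):
  for n,c in(("top",T([(88,63),(662,97),(642,455),(65,420)])),("side",S([(348,120),(383,540),(68,553),(60,122)]))):
    P=ray(n,c,z)[:,:2]; e=P[1]-P[0]+P[2]-P[3]
    print(n,z,P.mean(0).round(4),[round(float(np.linalg.norm(P[i]-P[i-1])),4) for i in range(4)],"yaw",np.degrees(np.arctan2(e[0],-e[1])).round(2))
def tri(a,b):
  A=[];B=[]
  for n,uv in(("top",a),("side",b)):
    p,q=ray(n,uv,0)[0],ray(n,uv,.3)[0];d=(q-p)/np.linalg.norm(q-p);M=np.eye(3)-np.outer(d,d);A.append(M);B.append(M@p)
  return np.linalg.solve(A[0]+A[1],B[0]+B[1])
for nm,a,b,z in(("jar",(221,302),(136,100),.130),("mill",(532,308),(141,240),.176),("egg",(513,177),(282,358),.072),("salt",(240,140),(270,143),.096)):
  print(nm,ray("top",T(a),z)[0][:2].round(4),ray("side",S(b),z)[0][:2].round(4),tri(T(a),S(b)).round(4))
for nm,seeds,z in(("board",{"top":(147,257),"side":(186,128)},.014),("tray",{"top":(358,250),"side":(200,285)},.012)):
  for n in seeds:
    im=cv2.GaussianBlur(cv2.imread(f"pics/{n}0.png"),(3,3),0)
    lab=cv2.cvtColor(im,cv2.COLOR_BGR2LAB)[...,2].astype(int)
    m=(lab>133).astype(np.uint8)
    k,L=cv2.connectedComponents(m); c=max(cv2.findContours((L==L[seeds[n][1],seeds[n][0]]).astype(np.uint8),0,1)[0],key=cv2.contourArea)[:,0]
    P=ray(n,c,z)[:,:2]; r=cv2.minAreaRect((P*1000).astype(np.float32)); print(nm,n,lab[seeds[n][1],seeds[n][0]],r)
```

```text
top 0.02 [ 0.5941 -0.0173] [0.1473, 0.2373, 0.1478, 0.2351] yaw -2.92
side 0.02 [ 0.5947 -0.0186] [0.1479, 0.2452, 0.1463, 0.2512] yaw -3.09
top 0.028 [ 0.5932 -0.0171] [0.1463, 0.2358, 0.1469, 0.2336] yaw -2.92
side 0.028 [ 0.5943 -0.0238] [0.1469, 0.2435, 0.1452, 0.2494] yaw -3.09
jar [0.5653 0.0387] [0.5662 0.0373] [0.5658 0.0388 0.128 ]
mill [ 0.5599 -0.0734] [ 0.5615 -0.0745] [ 0.5608 -0.0735  0.1744]
egg [ 0.621  -0.0743] [ 0.6219 -0.0754] [ 0.6216 -0.0744  0.0704]
salt [0.6312 0.0329] [0.628  0.0307] [0.6298 0.0328 0.0937]
board top 142 ((421.6089172363281, 293.3624267578125), (198.3260955810547, 196.26690673828125), 46.24093246459961)
board side 143 ((421.9466552734375, 290.72137451171875), (201.3734130859375, 200.29693603515625), 48.25497817993164)
tray top 132 ((636.7728271484375, -27.01763916015625), (1164.6954345703125, 1617.7567138671875), 0.9169679284095764)
tray side 133 ((646.826904296875, 235.3922119140625), (1646.6107177734375, 2370.510498046875), 83.01780700683594)
```

Add to h.py:
```python
from scipy.spatial.transform import Rotation as Rn
YAW=np.radians(-3.0)
CAD=np.array([.5941,-.0178])
def pad(x,y): c,s=np.cos(YAW),np.sin(YAW); return CAD+[c*x-s*y,s*x+c*y]
def rel(*targets,yaw=YAW):
    "print tool-axis shifts from the present pose to world targets with tool x at yaw, pointing down"
    o=ctrl.get_obs(); w,x,y,z=o["eef_rot"]; R=Rn.from_quat([x,y,z,w])
    G=Rn.from_matrix(np.array([[np.cos(yaw),np.sin(yaw),0],[np.sin(yaw),-np.cos(yaw),0],[0,0,-1]]))
    print("at",np.round(o["eef_pos"],4),"t",round(o["time_s"],2),"F",np.round(o["wrist_force"],1))
    for t in targets: print(np.round(t,4),"->",R.inv().apply(np.array(t)-o["eef_pos"]).round(4),(R.inv()*G).as_rotvec().round(3))
```

Run:
```python
from h import *
for n,a in(("top",((325,205),(392,298))),("side",((150,255),(245,320)))):
    im=cv2.GaussianBlur(cv2.imread(f"pics/{n}0.png"),(5,5),0); (x0,y0),(x1,y1)=a
    b=cv2.cvtColor(im,cv2.COLOR_BGR2LAB)[y0:y1,x0:x1,2]
    th,m=cv2.threshold(b,0,255,cv2.THRESH_OTSU)
    c=max(cv2.findContours(m,0,1)[0],key=cv2.contourArea)[:,0]+[x0,y0]
    P=ray(n,c,.012)[:,:2]; print(n,th,cv2.minAreaRect((P*1000).astype(np.float32)))
rel([.5600,-.0725,.23],[.5600,-.0725,.131])
print([pad(.031*i,.055*j).round(4) for i,j in((-1,1),(-1,-1),(1,1),(1,-1))])
```

```text
top 128.0 ((437.58258056640625, -306.40606689453125), (128.7561798095703, 228.01596069335938), 73.19473266601562)
side 129.0 ((438.86578369140625, -308.807861328125), (129.98348999023438, 228.1167755126953), 73.00470733642578)
at [ 0.2519 -0.5163  0.2304] t 0.1 F [-0.1 -1.  -0.6]
[ 0.56   -0.0725  0.23  ] -> [ 0.4714 -0.2639  0.001 ] [-0.002  0.     0.506]
[ 0.56   -0.0725  0.131 ] -> [ 0.4714 -0.2637  0.1   ] [-0.002  0.     0.506]
[array([0.566 , 0.0387]), array([ 0.5603, -0.0711]), array([0.6279, 0.0355]), array([ 0.6222, -0.0743])]
```

The rows are not in the units I measure in: shifts go in shares of 0.75 m and turns go in shares of 120 degrees. I convert before sending: 0.472 m / 0.75 = 0.6293, 0.42 m / 0.75 = 0.56, 0.506 rad / 2.0944 = 0.2416.

>>> jog_arm(increments=[[0.0667,-0.04,0,0,0,0.0477,1],[0.1333,-0.0733,0,0,0,0.0955,1],[0.2,-0.1107,0,0,0,0.1432,1],[0.2667,-0.1467,0,0,0,0.191,1],[0.3333,-0.1867,0,0,0,0.2416,1],[0.4133,-0.2267,0,0,0,0.2416,1],[0.48,-0.2667,0,0,0,0.2416,1],[0.56,-0.3133,0,0,0,0.2416,1],[0.6293,-0.3507,0,0,0,0.2416,1],[0.6293,-0.3507,0,0,0,0.2416,1]])

```text
time_s: 1.35
eef_pos: [0.5622, -0.0697, 0.2307]
eef_rot: [-0.001, 1.0, -0.023, -0.0]
wrist_force: [-0.3, -0.7, -1.0]
opening: 0.999
grasp_force: 0.0
```

```bash
python3 -c "
from h import *
rel([.5605,-.0733,.131])"
```

```text
at [ 0.5622 -0.0697  0.2307] t 1.35 F [-0.3 -0.7 -1. ]
[ 0.5605 -0.0733  0.131 ] -> [-0.0015  0.0038  0.0997] [-0.001  0.     0.006]
```

>>> jog_arm(increments=[[-0.002,0.0047,0,0,0,0,1],[-0.002,0.0047,0.0533,0,0,0,1],[-0.002,0.0047,0.1,0,0,0,1],[-0.002,0.0047,0.1333,0,0,0,1],[-0.002,0.0047,0.1333,0,0,0,1],[-0.002,0.0047,0.1333,0,0,0,1]])

```text
time_s: 2.1
eef_pos: [0.5596, -0.0783, 0.1324]
eef_rot: [0.0, 1.0, -0.027, 0.001]
wrist_force: [0.7, -0.6, 0.4]
opening: 0.999
grasp_force: 0.0
```

```bash
python3 -c "
from h import *
rel([.5605,-.0733,.131])
im=eyes.camera('side');cv2.imwrite('pics/m1.png',cv2.resize(im[100:250,150:300],None,fx=4,fy=4,interpolation=cv2.INTER_CUBIC))"
```

```text
at [ 0.5596 -0.0783  0.1324] t 2.1 F [ 0.7 -0.6  0.4]
[ 0.5605 -0.0733  0.131 ] -> [ 0.0006 -0.0051  0.0014] [ 0.001 -0.001 -0.001]
```

View pics/m1.png

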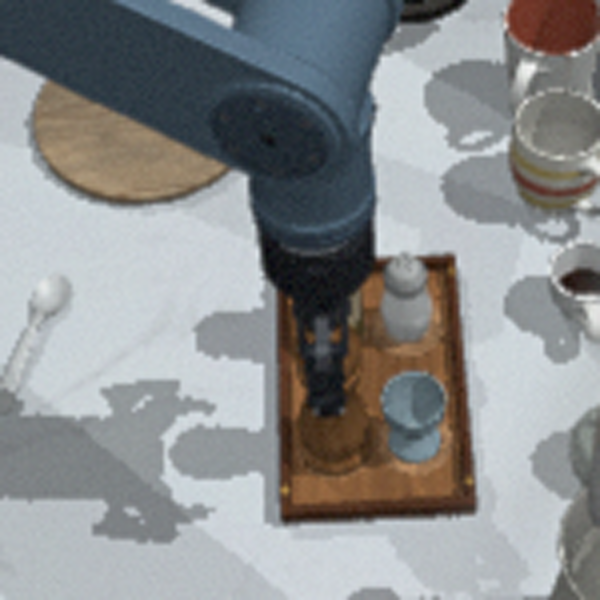

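The gripper straddles the mill's head, but y is 5 mm off from settling lag. I'll correct that and close.

Converted, -0.005 m / 0.75 = -0.0067, 0.0006 m / 0.75 = 0.0008.

>>> jog_arm(increments=[[0.0008,-0.0067,0.0013,0,0,0,1],[0.0008,-0.0067,0.0013,0,0,0,1],[0.0008,-0.0067,0.0013,0,0,0,0],[0.0008,-0.0067,0.0013,0,0,0,0],[0.0008,-0.0067,0.0013,0,0,0,0],[0.0008,-0.0067,0.0013,0,0,0,0],[0.0008,-0.0067,0.0013,0,0,0,0],[0.0008,-0.0067,0.0013,0,0,0,0]])

```text
time_s: 3.15
eef_pos: [0.5609, -0.0723, 0.131]
eef_rot: [0.0, 1.0, -0.026, 0.001]
wrist_force: [0.8, -0.6, 5.6]
opening: 0.534
grasp_force: 61.8
```

Converted, -0.08 m / 0.75 = -0.1067, -0.05 m / 0.75 = -0.0667.

>>> jog_arm(increments=[[0,0,-0.0267,0,0,0,0],[0,0,-0.0667,0,0,0,0],[0,0,-0.1067,0,0,0,0],[0,0,-0.1067,0,0,0,0]])

```text
time_s: 3.65
eef_pos: [0.5612, -0.0723, 0.2119]
eef_rot: [0.001, 1.0, -0.026, 0.002]
wrist_force: [0.9, 0.2, -2.3]
opening: 0.537
grasp_force: 62.0
```

```bash
python3 -c "
from h import *
rel([.4906,-.3234,.211],[.4906,-.3234,.136])"
```

```text
at [ 0.5612 -0.0723  0.2119] t 3.65 F [ 0.9  0.2 -2.3]
[ 0.4906 -0.3234  0.211 ] -> [-0.0575  0.2545  0.001 ] [ 0.001 -0.003  0.   ]
[ 0.4906 -0.3234  0.136 ] -> [-0.0577  0.2544  0.076 ] [ 0.001 -0.003  0.   ]
```

Converted, 0.2545 m / 0.75 = 0.3393, 0.23 m / 0.75 = 0.3067.

>>> jog_arm(increments=[[-0.008,0.04,0,0,0,0,0],[-0.024,0.1067,0,0,0,0,0],[-0.04,0.1733,0,0,0,0,0],[-0.056,0.24,0,0,0,0,0],[-0.0693,0.3067,0,0,0,0,0],[-0.0767,0.3393,0,0,0,0,0],[-0.0767,0.3393,0,0,0,0,0],[-0.0767,0.3393,0.04,0,0,0,0],[-0.0767,0.3393,0.0733,0,0,0,0],[-0.0767,0.3393,0.0733,0,0,0,0]])

```text
time_s: 4.9
eef_pos: [0.4879, -0.3201, 0.1517]
eef_rot: [-0.003, 1.0, -0.026, -0.003]
wrist_force: [-0.6, 0.6, -1.4]
opening: 0.537
grasp_force: 62.1
```

>>> jog_arm(increments=[[0,0,0,0,0,0,0],[0,0,0,0,0,0,0]])

```text
time_s: 5.15
eef_pos: [0.4903, -0.3233, 0.1566]
eef_rot: [0.001, 1.0, -0.026, 0.001]
wrist_force: [0.9, 0.8, -0.2]
opening: 0.538
grasp_force: 62.1
```

```bash
python3 -c "
from h import *
rel([.4906,-.3234,.136])"
```

```text
at [ 0.4903 -0.3233  0.1566] t 5.15 F [ 0.9  0.8 -0.2]
[ 0.4906 -0.3234  0.136 ] -> [0.0003 0.     0.0206] [ 0.001 -0.002  0.001]
```

Converted, 0.021 m / 0.75 = 0.028, 0.02 m / 0.75 = 0.0267.

>>> jog_arm(increments=[[0,0,0.016,0,0,0,0],[0,0,0.0267,0,0,0,0],[0,0,0.028,0,0,0,0],[0,0,0.028,0,0,0,0]])

```text
time_s: 5.65
eef_pos: [0.49, -0.3234, 0.135]
eef_rot: [0.0, 1.0, -0.026, 0.001]
wrist_force: [-0.8, 0.9, 5.2]
opening: 0.54
grasp_force: 62.7
```

>>> jog_arm(increments=[[0,0,0.0009,0,0,0,0],[0,0,0.0009,0,0,0,0]])

```text
time_s: 5.9
eef_pos: [0.4903, -0.3235, 0.135]
eef_rot: [0.001, 1.0, -0.026, 0.001]
wrist_force: [0.1, 2.9, 8.2]
opening: 0.54
grasp_force: 62.9
```

In contact, so I'll release, rise, and work out the jar approach.

Converted, -0.09 m / 0.75 = -0.12, -0.08 m / 0.75 = -0.1067.

>>> jog_arm(increments=[[0,0,0,0,0,0,1],[0,0,0,0,0,0,1],[0,0,0,0,0,0,1],[0,0,0,0,0,0,1],[0,0,0,0,0,0,1],[0,0,-0.04,0,0,0,1],[0,0,-0.1067,0,0,0,1],[0,0,-0.12,0,0,0,1]])

```text
time_s: 6.9
eef_pos: [0.4911, -0.3246, 0.2278]
eef_rot: [0.002, 1.0, -0.026, 0.003]
wrist_force: [-0.1, 1.3, -0.5]
opening: 0.999
grasp_force: 0.0
```

```bash
python3 -c "
from h import *
rel([.5657,.0388,.225],[.5657,.0388,.071])"
```

```text
at [ 0.4911 -0.3246  0.2278] t 6.9 F [-0.1  1.3 -0.5]
[0.5657 0.0388 0.225 ] -> [ 0.0556 -0.3668  0.0014] [ 0.005 -0.005  0.   ]
[0.5657 0.0388 0.071 ] -> [ 0.0548 -0.3675  0.1554] [ 0.005 -0.005  0.   ]
```

Converted, -0.366 m / 0.75 = -0.488, -0.3 m / 0.75 = -0.4.

>>> jog_arm(increments=[[0.012,-0.08,0,0,0,0,1],[0.024,-0.16,0,0,0,0,1],[0.036,-0.24,0,0,0,0,1],[0.048,-0.32,0,0,0,0,1],[0.0613,-0.4,0,0,0,0,1],[0.0733,-0.488,0,0,0,0,1],[0.0733,-0.488,0,0,0,0,1],[0.0733,-0.488,0.0533,0,0,0,1],[0.0733,-0.488,0.0533,0,0,0,1],[0.0733,-0.488,0.0533,0,0,0,1]])

```text
time_s: 8.15
eef_pos: [0.5637, 0.0386, 0.1842]
eef_rot: [0.0, 1.0, -0.027, 0.0]
wrist_force: [0.7, -0.0, 1.2]
opening: 0.996
grasp_force: 0.0
```

```bash
python3 -c "
from h import *
rel([.5657,.0388,.071])
im=eyes.camera('side');cv2.imwrite('pics/m2.png',cv2.resize(im[100:330,140:300],None,fx=2.6,fy=2.6,interpolation=cv2.INTER_CUBIC))"
```

```text
at [0.5637 0.0386 0.1842] t 8.15 F [ 0.7 -0.   1.2]
[0.5657 0.0388 0.071 ] -> [ 0.002  -0.0003  0.1132] [ 0.    -0.    -0.001]
```

View pics/m2.png

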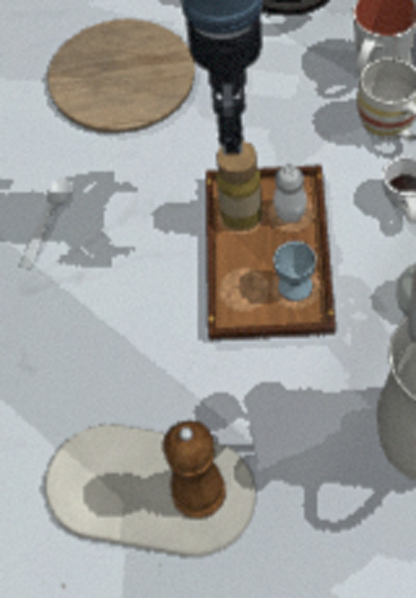

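The mill stands upright at (190,490), on the far end of the tray. Next, down onto the jar.

Converted, 0.113 m / 0.75 = 0.1507, 0.08 m / 0.75 = 0.1067.

>>> jog_arm(increments=[[0.0027,0,0.0533,0,0,0,1],[0.0027,0,0.1067,0,0,0,1],[0.0027,0,0.1507,0,0,0,1],[0.0027,0,0.1507,0,0,0,1],[0.0027,0,0.1507,0,0,0,1],[0.0027,0,0.1507,0,0,0,0],[0.0027,0,0.1507,0,0,0,0],[0.0027,0,0.1507,0,0,0,0],[0.0027,0,0.1507,0,0,0,0],[0.0027,0,0.1507,0,0,0,0]])

```text
time_s: 9.45
eef_pos: [0.5669, 0.0394, 0.0725]
eef_rot: [0.0, 1.0, -0.026, 0.002]
wrist_force: [-0.4, 0.9, 5.5]
opening: 0.58
grasp_force: 61.9
```

>>> jog_arm(increments=[[0,0,0,0,0,0,0],[0,0,-0.0267,0,0,0,0],[0,0,-0.0667,0,0,0,0],[0,0,-0.0933,0,0,0,0],[0,0,-0.0933,0,0,0,0]])

```text
time_s: 10.07
eef_pos: [0.5669, 0.0393, 0.1427]
eef_rot: [0.0, 1.0, -0.026, 0.002]
wrist_force: [0.4, -0.3, -1.9]
opening: 0.582
grasp_force: 62.8
```

```bash
python3 -c "
from h import *
rel([.3854,-.2916,.146],[.3854,-.2916,.095])"
```

```text
at [0.5669 0.0393 0.1427] t 10.07 F [ 0.4 -0.3 -1.9]
[ 0.3854 -0.2916  0.146 ] -> [-0.164   0.3399 -0.0039] [ 0.    -0.004  0.   ]
[ 0.3854 -0.2916  0.095 ] -> [-0.1643  0.3399  0.0471] [ 0.    -0.004  0.   ]
```

Converted, 0.34 m / 0.75 = 0.4533, 0.33 m / 0.75 = 0.44.

>>> jog_arm(increments=[[-0.02,0.04,0,0,0,0,0],[-0.0533,0.1067,0,0,0,0,0],[-0.0867,0.18,0,0,0,0,0],[-0.12,0.2533,0,0,0,0,0],[-0.1533,0.32,0,0,0,0,0],[-0.1867,0.3867,0,0,0,0,0],[-0.2107,0.44,0,0,0,0,0],[-0.2187,0.4533,0,0,0,0,0],[-0.2187,0.4533,0.04,0,0,0,0],[-0.2187,0.4533,0.0733,0,0,0,0]])

```text
time_s: 11.32
eef_pos: [0.3837, -0.2906, 0.0841]
eef_rot: [-0.001, 1.0, -0.026, -0.0]
wrist_force: [0.8, 0.3, -2.2]
opening: 0.584
grasp_force: 62.9
```

>>> jog_arm(increments=[[0,0,0,0,0,0,0],[0,0,0,0,0,0,0],[0,0,0.0067,0,0,0,0],[0,0,0.0133,0,0,0,0],[0,0,0.0133,0,0,0,0]])

```text
time_s: 11.95
eef_pos: [0.3847, -0.292, 0.0765]
eef_rot: [0.0, 1.0, -0.026, 0.001]
wrist_force: [0.7, 2.3, 5.5]
opening: 0.579
grasp_force: 63.7
```

Converted, -0.13 m / 0.75 = -0.1733, -0.08 m / 0.75 = -0.1067.

>>> jog_arm(increments=[[0,0,0,0,0,0,1],[0,0,0,0,0,0,1],[0,0,0,0,0,0,1],[0,0,0,0,0,0,1],[0,0,0,0,0,0,1],[0,0,-0.04,0,0,0,1],[0,0,-0.1067,0,0,0,1],[0,0,-0.1733,0,0,0,1],[0,0,-0.1733,0,0,0,1]])

```text
time_s: 13.08
eef_pos: [0.3859, -0.2939, 0.2102]
eef_rot: [0.003, 1.0, -0.026, 0.003]
wrist_force: [0.3, -0.9, -1.2]
opening: 1.0
grasp_force: 0.0
```

```bash
python3 -c "
from h import *
rel([.6218,-.0744,.14],[.6218,-.0744,.036])"
```

```text
at [ 0.3859 -0.2939  0.2102] t 13.07 F [ 0.3 -0.9 -1.2]
[ 0.6218 -0.0744  0.14  ] -> [ 0.2237 -0.2319  0.07  ] [ 0.007 -0.006  0.   ]
[ 0.6218 -0.0744  0.036 ] -> [ 0.223  -0.2326  0.174 ] [ 0.007 -0.006  0.   ]
```

Converted, -0.232 m / 0.75 = -0.3093, 0.2235 m / 0.75 = 0.298.

>>> jog_arm(increments=[[0.0533,-0.056,0,0,0,0,1],[0.1067,-0.112,0,0,0,0,1],[0.16,-0.168,0,0,0,0,1],[0.2133,-0.224,0,0,0,0,1],[0.2667,-0.28,0,0,0,0,1],[0.298,-0.3093,0,0,0,0,1],[0.298,-0.3093,0.0667,0,0,0,1],[0.298,-0.3093,0.1333,0,0,0,1],[0.298,-0.3093,0.1333,0,0,0,1],[0.298,-0.3093,0.1333,0,0,0,1]])

```text
time_s: 14.32
eef_pos: [0.62, -0.0719, 0.1067]
eef_rot: [0.0, 1.0, -0.026, 0.001]
wrist_force: [0.4, -0.0, 0.1]
opening: 1.002
grasp_force: 0.0
```

```bash
python3 -c "
from h import *
rel([.6218,-.0744,.036])
for n in('side','top'): cv2.imwrite(f'pics/{n}3.png',eyes.camera(n))
a=cv2.resize(cv2.imread('pics/side3.png')[140:330,140:300],None,fx=2.5,fy=2.5,interpolation=cv2.INTER_CUBIC)
b=cv2.resize(cv2.imread('pics/top3.png')[160:310,210:400],None,fx=2,fy=2,interpolation=cv2.INTER_CUBIC)
c=np.zeros((475,780,3),np.uint8);c[:475,:400]=a;c[:300,400:]=b;cv2.imwrite('pics/m3.png',c)"
```

```text
at [ 0.62   -0.0719  0.1067] t 14.32 F [ 0.4 -0.   0.1]
[ 0.6218 -0.0744  0.036 ] -> [0.0019 0.0024 0.0707] [ 0.    -0.001 -0.   ]
```

View pics/m3.png

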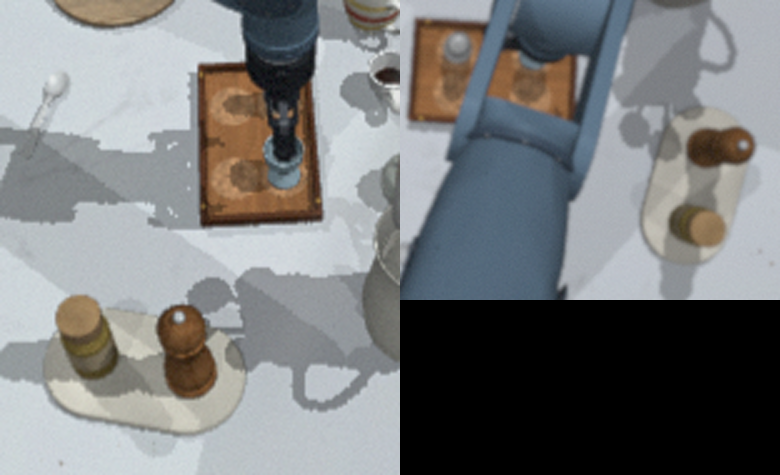

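Both front items stand upright on the tray and the pads are clear. The gripper is over the egg cup at (285,155).

Converted, 0.071 m / 0.75 = 0.0947, 0.06 m / 0.75 = 0.08.

>>> jog_arm(increments=[[0.0027,0.0027,0.04,0,0,0,1],[0.0027,0.0027,0.08,0,0,0,1],[0.0027,0.0027,0.0947,0,0,0,1],[0.0027,0.0027,0.0947,0,0,0,1],[0.0027,0.0027,0.0947,0,0,0,1],[0.0027,0.0027,0.0947,0,0,0,0],[0.0027,0.0027,0.0947,0,0,0,0],[0.0027,0.0027,0.0947,0,0,0,0],[0.0027,0.0027,0.0947,0,0,0,0],[0.0027,0.0027,0.0947,0,0,0,0]])

```text
time_s: 15.68
eef_pos: [0.6219, -0.0737, 0.0357]
eef_rot: [0.0, 1.0, -0.026, 0.001]
wrist_force: [-1.4, 0.4, 5.7]
opening: 0.544
grasp_force: 61.1
```

>>> jog_arm(increments=[[0,0,0,0,0,0,0],[0,0,-0.04,0,0,0,0],[0,0,-0.1067,0,0,0,0],[0,0,-0.1733,0,0,0,0],[0,0,-0.2,0,0,0,0],[0,0,-0.2,0,0,0,0]])

```text
time_s: 16.42
eef_pos: [0.6218, -0.0739, 0.1856]
eef_rot: [0.0, 1.0, -0.026, 0.001]
wrist_force: [-0.8, -0.0, -1.8]
opening: 0.544
grasp_force: 61.6
```

```bash
python3 -c "
from h import *
rel([.465,.291,.19],[.465,.291,.042])"
```

```text
at [ 0.6218 -0.0739  0.1856] t 16.43 F [-0.8 -0.  -1.8]
[0.465 0.291 0.19 ] -> [-0.1756 -0.3562 -0.0051] [ 0.001 -0.002  0.   ]
[0.465 0.291 0.042] -> [-0.176  -0.3563  0.1429] [ 0.001 -0.002  0.   ]
```

Converted, -0.356 m / 0.75 = -0.4747, -0.34 m / 0.75 = -0.4533.

>>> jog_arm(increments=[[-0.02,-0.04,0,0,0,0,0],[-0.0533,-0.1067,0,0,0,0,0],[-0.0907,-0.18,0,0,0,0,0],[-0.1267,-0.2533,0,0,0,0,0],[-0.16,-0.3267,0,0,0,0,0],[-0.1973,-0.4,0,0,0,0,0],[-0.2267,-0.4533,0,0,0,0,0],[-0.2347,-0.4747,0.04,0,0,0,0],[-0.2347,-0.4747,0.1067,0,0,0,0],[-0.2347,-0.4747,0.16,0,0,0,0]])

```text
time_s: 17.68
eef_pos: [0.461, 0.2905, 0.06]
eef_rot: [0.001, 1.0, -0.026, -0.003]
wrist_force: [0.4, 0.2, -1.6]
opening: 0.542
grasp_force: 61.7
```

>>> jog_arm(increments=[[0,0,0.0133,0,0,0,0],[0,0,0.0213,0,0,0,0],[0,0,0.0213,0,0,0,0],[0,0,0.0267,0,0,0,0],[0,0,0.0313,0,0,0,0],[0,0,0.0313,0,0,0,0]])

```text
time_s: 18.42
eef_pos: [0.4646, 0.2913, 0.0417]
eef_rot: [-0.0, 1.0, -0.026, 0.001]
wrist_force: [-0.5, 0.4, 1.6]
opening: 0.54
grasp_force: 61.8
```

Converted, -0.13 m / 0.75 = -0.1733, -0.08 m / 0.75 = -0.1067.

>>> jog_arm(increments=[[0,0,0,0,0,0,1],[0,0,0,0,0,0,1],[0,0,0,0,0,0,1],[0,0,0,0,0,0,1],[0,0,0,0,0,0,1],[0,0,-0.04,0,0,0,1],[0,0,-0.1067,0,0,0,1],[0,0,-0.1733,0,0,0,1],[0,0,-0.1733,0,0,0,1]])

```text
time_s: 19.55
eef_pos: [0.467, 0.2922, 0.1761]
eef_rot: [-0.002, 1.0, -0.026, 0.004]
wrist_force: [0.2, 0.7, -0.4]
opening: 1.001
grasp_force: 0.0
```

```bash
python3 -c "
from h import *
rel([.6288,.0335,.17],[.6288,.0335,.041])
for n in('side','top'): cv2.imwrite(f'pics/{n}4.png',eyes.camera(n))
a=cv2.resize(cv2.imread('pics/side4.png')[90:240,140:300],None,fx=2.5,fy=2.5,interpolation=cv2.INTER_CUBIC)
b=cv2.resize(cv2.imread('pics/top4.png')[160:310,120:310],None,fx=2,fy=2,interpolation=cv2.INTER_CUBIC)
c=np.zeros((375,780,3),np.uint8);c[:375,:400]=a;c[:300,400:]=b;cv2.imwrite('pics/m4.png',c)"
```

```text
at [0.467  0.2922 0.1761] t 19.55 F [ 0.2  0.7 -0.4]
[0.6288 0.0335 0.17  ] -> [0.175  0.25   0.0067] [-0.004 -0.009  0.   ]
[0.6288 0.0335 0.041 ] -> [0.1738 0.2505 0.1357] [-0.004 -0.009  0.   ]
```

View pics/m4.png

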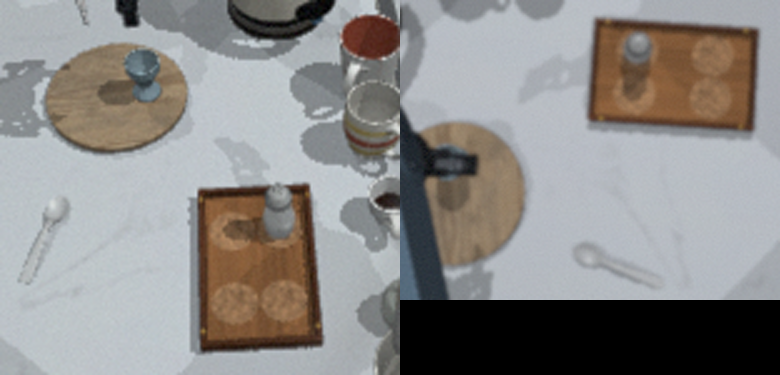

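The egg cup stands upright on the board at (145,75), and three bare cork pads are now visible. Next, the salt.

Converted, 0.25 m / 0.75 = 0.3333, 0.2 m / 0.75 = 0.2667.

>>> jog_arm(increments=[[0.0467,0.0667,0,0,0,0,1],[0.0933,0.1333,0,0,0,0,1],[0.14,0.2,0,0,0,0,1],[0.1867,0.2667,0,0,0,0,1],[0.232,0.3333,0,0,0,0,1],[0.232,0.3333,0,0,0,0,1],[0.232,0.3333,0.0667,0,0,0,1],[0.232,0.3333,0.0667,0,0,0,1],[0.232,0.3333,0.0667,0,0,0,1]])

```text
time_s: 20.78
eef_pos: [0.6243, 0.0331, 0.1212]
eef_rot: [-0.0, 1.0, -0.026, -0.001]
wrist_force: [1.1, 0.1, 0.2]
opening: 0.994
grasp_force: 0.0
```

```bash
python3 -c "
from h import *
rel([.6288,.0335,.041])
T=lambda p:(np.array(p)+.5)/8-.5+[260,165]
t=cv2.imread('pics/top4.png')
a=cv2.resize(t[165:230,215:305],None,fx=8,fy=8,interpolation=cv2.INTER_CUBIC);cv2.imwrite('pics/m5.png',a)"
```

```text
at [0.6243 0.0331 0.1212] t 20.77 F [1.1 0.1 0.2]
[0.6288 0.0335 0.041 ] -> [ 0.0046 -0.0006  0.0802] [-0.     0.001  0.001]
```

View pics/m5.png

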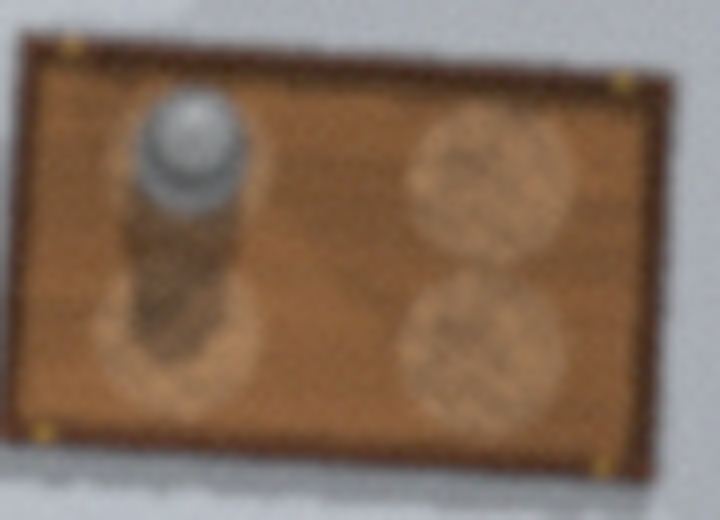

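Pad circles: front-right (482,352), back-right (491,182), front-left (178,333). The salt sits on the back-left pad. I'll grasp the salt.

Converted, 0.08 m / 0.75 = 0.1067, 0.065 m / 0.75 = 0.0867.

>>> jog_arm(increments=[[0.006,-0.0007,0.04,0,0,0,1],[0.006,-0.0007,0.0867,0,0,0,1],[0.006,-0.0007,0.1067,0,0,0,1],[0.006,-0.0007,0.1067,0,0,0,1],[0.006,-0.0007,0.1067,0,0,0,1],[0.006,-0.0007,0.1067,0,0,0,0],[0.006,-0.0007,0.1067,0,0,0,0],[0.006,-0.0007,0.1067,0,0,0,0],[0.006,-0.0007,0.1067,0,0,0,0],[0.006,-0.0007,0.1067,0,0,0,0]])

```text
time_s: 22.02
eef_pos: [0.6301, 0.0325, 0.0424]
eef_rot: [0.0, 1.0, -0.026, 0.001]
wrist_force: [-2.1, 0.1, 5.8]
opening: 0.439
grasp_force: 59.1
```

>>> jog_arm(increments=[[0,0,0,0,0,0,0],[0,0,-0.04,0,0,0,0],[0,0,-0.0933,0,0,0,0],[0,0,-0.1067,0,0,0,0],[0,0,-0.1067,0,0,0,0]])

```text
time_s: 22.65
eef_pos: [0.6294, 0.0325, 0.1213]
eef_rot: [0.0, 1.0, -0.026, 0.0]
wrist_force: [0.4, -0.1, -1.7]
opening: 0.437
grasp_force: 59.7
```

```bash
python3 -c "
from h import *
rel([.377,.289,.119],[.377,.289,.047])
T=lambda p:(np.array(p)+.5)/8-.5+[215,165]
print(ray('top',T([(178,333),(482,352),(491,182)]),.008))
print(pad(-.031,.055),pad(-.031,-.055),pad(.031,-.055))"
```

```text
at [0.6294 0.0325 0.1213] t 22.65 F [ 0.4 -0.1 -1.7]
[0.377 0.289 0.119] -> [-0.2655 -0.2429  0.002 ] [ 0.    -0.001  0.   ]
[0.377 0.289 0.047] -> [-0.2655 -0.243   0.074 ] [ 0.    -0.001  0.   ]
[[ 0.56633806  0.03940287  0.008     ]
 [ 0.56044288 -0.07029046  0.008     ]
 [ 0.62229006 -0.07348061  0.008     ]]
[0.56602096 0.03874704] [ 0.56026401 -0.07110221] [ 0.62217904 -0.07434704]
```

Converted, -0.2655 m / 0.75 = -0.354, -0.087 m / 0.75 = -0.116.

>>> jog_arm(increments=[[-0.0267,-0.0267,-0.0267,0,0,0,0],[-0.0733,-0.0667,-0.0267,0,0,0,0],[-0.1267,-0.116,-0.0267,0,0,0,0],[-0.18,-0.1653,-0.0267,0,0,0,0],[-0.2333,-0.2133,-0.0267,0,0,0,0],[-0.2867,-0.2627,-0.0267,0,0,0,0],[-0.3333,-0.304,-0.0267,0,0,0,0],[-0.354,-0.324,-0.0267,0,0,0,0],[-0.354,-0.324,0.0267,0,0,0,0],[-0.354,-0.324,0.0733,0,0,0,0]])

```text
time_s: 23.9
eef_pos: [0.3751, 0.2889, 0.0636]
eef_rot: [0.0, 1.0, -0.026, -0.001]
wrist_force: [1.0, -0.4, -1.2]
opening: 0.438
grasp_force: 59.7
```

>>> jog_arm(increments=[[0,0,0.0067,0,0,0,0],[0,0,0.0107,0,0,0,0],[0,0,0.016,0,0,0,0],[0,0,0.0233,0,0,0,0],[0,0,0.0233,0,0,0,0]])

```text
time_s: 24.52
eef_pos: [0.3768, 0.2891, 0.0486]
eef_rot: [-0.0, 1.0, -0.026, 0.0]
wrist_force: [-0.7, -0.2, -1.0]
opening: 0.441
grasp_force: 59.7
```

Converted, -0.16 m / 0.75 = -0.2133, -0.13 m / 0.75 = -0.1733.

>>> jog_arm(increments=[[0,0,0.0008,0,0,0,0],[0,0,0.0008,0,0,0,1],[0,0,0.0008,0,0,0,1],[0,0,0.0008,0,0,0,1],[0,0,0.0008,0,0,0,1],[0,0,0.0008,0,0,0,1],[0,0,-0.04,0,0,0,1],[0,0,-0.1067,0,0,0,1],[0,0,-0.1733,0,0,0,1],[0,0,-0.2133,0,0,0,1]])

```text
time_s: 25.78
eef_pos: [0.3777, 0.2895, 0.2115]
eef_rot: [-0.001, 1.0, -0.026, 0.002]
wrist_force: [0.8, 0.4, -1.0]
opening: 1.001
grasp_force: 0.0
```

```bash
python3 -c "
from h import *
rel([.3854,-.2916,.2])"
```

```text
at [0.3777 0.2895 0.2115] t 25.77 F [ 0.8  0.4 -1. ]
[ 0.3854 -0.2916  0.2   ] -> [0.038  0.5799 0.0107] [-0.002 -0.003  0.   ]
```

Converted, 0.579 m / 0.75 = 0.772, 0.06 m / 0.75 = 0.08.

>>> jog_arm(increments=[[0.0267,0.08,0,0,0,0,1],[0.0533,0.16,0,0,0,0,1],[0.08,0.24,0,0,0,0,1],[0.08,0.32,0,0,0,0,1],[0.08,0.4,0,0,0,0,1],[0.08,0.48,0,0,0,0,1],[0.08,0.56,0,0,0,0,1],[0.0667,0.64,0,0,0,0,1],[0.0533,0.7067,0,0,0,0,1],[0.0513,0.772,0,0,0,0,1]])

```text
time_s: 27.02
eef_pos: [0.3841, -0.2929, 0.2086]
eef_rot: [0.0, 1.0, -0.027, 0.0]
wrist_force: [0.5, 0.8, 1.2]
opening: 0.999
grasp_force: 0.0
```

>>> jog_arm(increments=[[0,0,0,0,0,0,1],[0,0,0,0,0,0,1],[0,0,0,0,0,0,1]])

```text
time_s: 27.4
eef_pos: [0.3852, -0.2898, 0.2084]
eef_rot: [-0.0, 1.0, -0.025, -0.0]
wrist_force: [-0.1, 0.4, -1.0]
opening: 1.001
grasp_force: 0.0
```

```bash
python3 -c "
from h import *
for n in('side','top'): cv2.imwrite(f'pics/{n}5.png',eyes.camera(n))
rel([.3847,-.292,.0765])
a=cv2.resize(cv2.imread('pics/side5.png')[100:330,130:300],None,fx=2.4,fy=2.4,interpolation=cv2.INTER_CUBIC)
b=cv2.resize(cv2.imread('pics/top5.png')[160:310,110:310],None,fx=1.8,fy=1.8,interpolation=cv2.INTER_CUBIC)
c=np.zeros((552,768,3),np.uint8);c[:552,:408]=a;c[:270,408:]=b;cv2.imwrite('pics/m6.png',c)"
```

```text
at [ 0.3854 -0.29    0.2086] t 27.5 F [-0.3 -0.4 -0.2]
[ 0.3847 -0.292   0.0765] -> [-0.0006  0.0021  0.1321] [-0.    -0.     0.002]
```

View pics/m6.png

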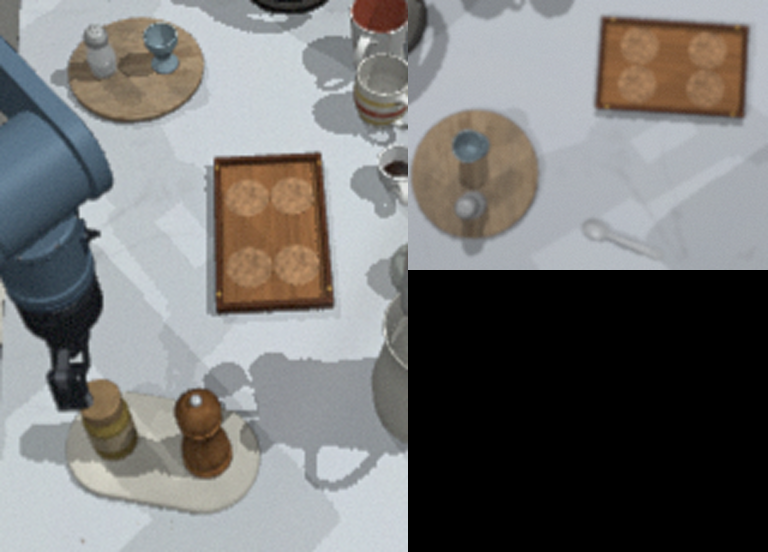

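Salt and egg cup stand on the board at (100,55) and (162,45), and all four pads are bare. I'll take the jar back first.

Converted, 0.132 m / 0.75 = 0.176, 0.09 m / 0.75 = 0.12.

>>> jog_arm(increments=[[-0.0008,0.0027,0.0533,0,0,0,1],[-0.0008,0.0027,0.12,0,0,0,1],[-0.0008,0.0027,0.176,0,0,0,1],[-0.0008,0.0027,0.176,0,0,0,1],[-0.0008,0.0027,0.176,0,0,0,1],[-0.0008,0.0027,0.176,0,0,0,0],[-0.0008,0.0027,0.176,0,0,0,0],[-0.0008,0.0027,0.176,0,0,0,0],[-0.0008,0.0027,0.176,0,0,0,0],[-0.0008,0.0027,0.176,0,0,0,0]])

```text
time_s: 28.75
eef_pos: [0.3855, -0.2939, 0.0786]
eef_rot: [0.001, 1.0, -0.026, 0.001]
wrist_force: [-0.1, 2.3, 9.3]
opening: 0.584
grasp_force: 60.0
```

>>> jog_arm(increments=[[0,0,0,0,0,0,0],[0,0,-0.0267,0,0,0,0],[0,0,-0.0667,0,0,0,0],[0,0,-0.0933,0,0,0,0],[0,0,-0.0933,0,0,0,0]])

```text
time_s: 29.38
eef_pos: [0.3852, -0.2942, 0.1486]
eef_rot: [0.002, 1.0, -0.026, 0.001]
wrist_force: [0.1, -0.4, -0.9]
opening: 0.578
grasp_force: 61.5
```

```bash
python3 -c "
from h import *
rel([.567,.039,.143],[.567,.039,.0725])"
```

```text
at [ 0.3852 -0.2942  0.1486] t 29.38 F [ 0.1 -0.4 -0.9]
[0.567 0.039 0.143] -> [ 0.1641 -0.3423  0.0049] [ 0.003 -0.003  0.   ]
[0.567  0.039  0.0725] -> [ 0.1639 -0.3425  0.0754] [ 0.003 -0.003  0.   ]
```

Converted, -0.3424 m / 0.75 = -0.4565, -0.33 m / 0.75 = -0.44.

>>> jog_arm(increments=[[0.0187,-0.04,0,0,0,0,0],[0.0507,-0.1067,0,0,0,0,0],[0.0867,-0.18,0,0,0,0,0],[0.1213,-0.2533,0,0,0,0,0],[0.156,-0.3267,0,0,0,0,0],[0.1867,-0.3933,0,0,0,0,0],[0.2107,-0.44,0,0,0,0,0],[0.2193,-0.4565,0,0,0,0,0],[0.2193,-0.4565,0.04,0,0,0,0],[0.2193,-0.4565,0.0733,0,0,0,0]])

```text
time_s: 30.62
eef_pos: [0.5656, 0.0398, 0.09]
eef_rot: [0.0, 1.0, -0.026, -0.001]
wrist_force: [-0.1, -1.3, -1.8]
opening: 0.581
grasp_force: 61.5
```

>>> jog_arm(increments=[[0,0,0,0,0,0,0],[0,0,0,0,0,0,0],[0,0,0,0,0,0,0]])

```text
time_s: 31.0
eef_pos: [0.5674, 0.0398, 0.093]
eef_rot: [0.0, 1.0, -0.026, 0.001]
wrist_force: [-0.4, -0.2, -1.3]
opening: 0.579
grasp_force: 61.5
```

```bash
python3 -c "
from h import *
rel([.5677,.039,.0746])"
```

```text
at [0.5674 0.0398 0.093 ] t 31.0 F [-0.4 -0.2 -1.3]
[0.5677 0.039  0.0746] -> [0.0003 0.0007 0.0184] [ 0.    -0.002 -0.   ]
```

Converted, 0.0185 m / 0.75 = 0.0247, 0.018 m / 0.75 = 0.024.

>>> jog_arm(increments=[[0.0004,0.0009,0.0107,0,0,0,0],[0.0004,0.0009,0.02,0,0,0,0],[0.0004,0.0009,0.024,0,0,0,0],[0.0004,0.0009,0.0247,0,0,0,0],[0.0004,0.0009,0.0247,0,0,0,0]])

```text
time_s: 31.62
eef_pos: [0.5678, 0.0395, 0.0746]
eef_rot: [0.0, 1.0, -0.026, 0.001]
wrist_force: [-2.4, 0.8, 8.8]
opening: 0.575
grasp_force: 62.8
```

Contact; release and rise.

The rows are not in the units I measure in: shifts go in shares of 0.75 m and turns go in shares of 120 degrees. I convert before sending: -0.155 m / 0.75 = -0.2067, -0.13 m / 0.75 = -0.1733.

>>> jog_arm(increments=[[0,0,0,0,0,0,1],[0,0,0,0,0,0,1],[0,0,0,0,0,0,1],[0,0,0,0,0,0,1],[0,0,0,0,0,0,1],[0,0,-0.04,0,0,0,1],[0,0,-0.1067,0,0,0,1],[0,0,-0.1733,0,0,0,1],[0,0,-0.2067,0,0,0,1]])

```text
time_s: 32.75
eef_pos: [0.568, 0.0394, 0.2316]
eef_rot: [0.0, 1.0, -0.026, 0.002]
wrist_force: [1.2, 0.2, -0.6]
opening: 1.0
grasp_force: 0.0
```

```bash
python3 -c "
from h import *
rel([.4903,-.3235,.22],[.4903,-.3235,.135])"
```

```text
at [0.568  0.0394 0.2316] t 32.75 F [ 1.2  0.2 -0.6]
[ 0.4903 -0.3235  0.22  ] -> [-0.0588  0.3664  0.0115] [ 0.    -0.005  0.   ]
[ 0.4903 -0.3235  0.135 ] -> [-0.0592  0.3664  0.0965] [ 0.    -0.005  0.   ]
```

Converted, 0.366 m / 0.75 = 0.488, 0.3 m / 0.75 = 0.4.

>>> jog_arm(increments=[[-0.012,0.08,0,0,0,0,1],[-0.024,0.16,0,0,0,0,1],[-0.0373,0.24,0,0,0,0,1],[-0.0507,0.32,0,0,0,0,1],[-0.064,0.4,0,0,0,0,1],[-0.0787,0.488,0,0,0,0,1],[-0.0787,0.488,0,0,0,0,1],[-0.0787,0.488,0,0,0,0,1],[-0.0787,0.488,0,0,0,0,1]])

```text
time_s: 33.88
eef_pos: [0.4891, -0.3214, 0.228]
eef_rot: [-0.0, 1.0, -0.025, -0.0]
wrist_force: [-0.3, -0.8, -0.1]
opening: 0.997
grasp_force: 0.0
```

```bash
python3 -c "
from h import *
rel([.4903,-.3235,.135])
for n in('side','top'): cv2.imwrite(f'pics/{n}7.png',eyes.camera(n))
a=cv2.resize(cv2.imread('pics/top7.png')[165:230,215:305],None,fx=8,fy=8,interpolation=cv2.INTER_CUBIC);cv2.imwrite('pics/m7.png',a)
b=cv2.resize(cv2.imread('pics/side7.png')[145:235,210:275],None,fx=6,fy=6,interpolation=cv2.INTER_CUBIC)
c=np.zeros((600,800,3),np.uint8);c[:540,:390]=b;a=cv2.resize(a,(400,289));c[:289,400:]=a;cv2.imwrite('pics/m7.png',c)"
```

```text
at [ 0.4891 -0.3214  0.228 ] t 33.88 F [-0.3 -0.8 -0.1]
[ 0.4903 -0.3235  0.135 ] -> [0.0013 0.0021 0.093 ] [-0.001  0.     0.002]
```

View pics/m7.png

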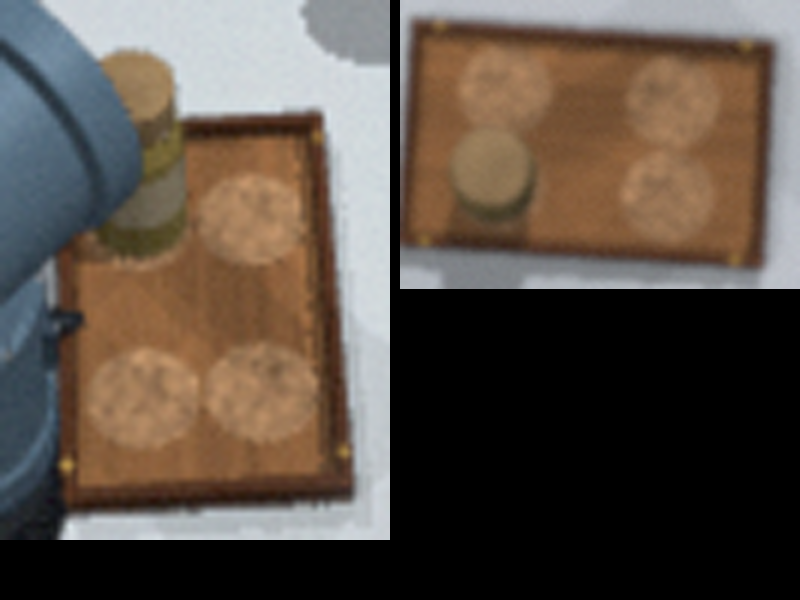

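The jar is upright on its pad but looks slightly left. I'll measure its offset precisely.

Run:
```python
from h import *
from scipy.ndimage import map_coordinates
from scipy.optimize import minimize
# cap-top disc fit: maximise radial edge strength of the projected circle (r=24 mm, z=.130)
a=np.linspace(0,2*np.pi,72,endpoint=False)
def fit(f,n,z,r,c0,rng):
    im=cv2.GaussianBlur(cv2.imread(f),(3,3),0).astype(float)
    def g(c,r): 
        uv=proj(n,np.c_[c[0]+r*np.cos(a),c[1]+r*np.sin(a),np.full(72,z)])
        return np.stack([map_coordinates(im[...,k],[uv[:,1],uv[:,0]],order=1) for k in range(3)],1)
    s=rng
    cost=lambda c:-np.linalg.norm((g(c,r+.003)-g(c,r-.003))[s],axis=1).mean()
    best=min(((cost((c0[0]+i*.0005,c0[1]+j*.0005)),c0[0]+i*.0005,c0[1]+j*.0005) for i in range(-14,15) for j in range(-14,15)))
    return np.round(best,4)
al=np.ones(72,bool); front=np.cos(a)>-.3
for f in("top0","top7"): print(f,"jar cap",fit(f"pics/{f}.png","top",.13,.024,(.566,.039),al),fit(f"pics/{f}.png","top",.13,.024,(.566,.039),front))
print("side0",fit("pics/side0.png","side",.13,.024,(.566,.039),al))
for p in((-.031,-.055),(.031,-.055),(.031,.055)): print("pad",pad(*p).round(4),*[fit(f"pics/{n}7.png",n,.008,.03,pad(*p),al)[1:] for n in("top","side")],fit("pics/top5.png","top",.008,.03,pad(*p),al)[1:])
for n in("top",): print("front-left pad",pad(-.031,.055).round(4),fit(f"pics/{n}5.png",n,.008,.03,pad(-.031,.055),al)[1:],fit("pics/side5.png","side",.008,.03,pad(-.031,.055),al)[1:])
print("mill head0",fit("pics/top0.png","top",.149,.024,(.5605,-.0725),al),"tray",fit("pics/top3.png","top",.153,.024,(.4903,-.3235),al))
```

```text
Traceback (most recent call last):
  File "h.py", line 7, in proj
    k,d,V=K(n); P=np.atleast_2d(P); c=P@V[:3,:3].T+V[:3,3]; c=c*[1,-1,-1]
          ~^^^
  File "h.py", line 4, in K
    p=eyes.camera_params(n); f=192/np.tan(np.radians(p["fovy"])/2)
ValueError: time passes only in moves, steps and waits
```

```bash
sed -i 's/^def K/import functools\n@functools.cache\ndef K/' h.py
```

Create fit.py:
```python
from h import *
from scipy.ndimage import map_coordinates
a=np.linspace(0,2*np.pi,72,endpoint=False)
def fit(f,n,z,r,c0):
    im=cv2.GaussianBlur(cv2.imread(f"pics/{f}.png"),(3,3),0).astype(float)
    def g(c,r):
        uv=proj(n,np.c_[c[0]+r*np.cos(a),c[1]+r*np.sin(a),np.full(72,z)])
        return np.stack([map_coordinates(im[...,k],[uv[:,1],uv[:,0]],order=1) for k in range(3)],1)
    cost=lambda c:-np.linalg.norm((g(c,r+.003)-g(c,r-.003)),axis=1).mean()
    s=np.arange(-14,15)*.0005
    return np.round(min((cost((c0[0]+i,c0[1]+j)),c0[0]+i,c0[1]+j) for i in s for j in s),4)
```

Run:
```python
from fit import *
for f in("top0","top7"): print(f,"jar cap",fit(f,"top",.13,.024,(.566,.039)))
print("side0",fit("side0","side",.13,.024,(.566,.039)))
for p in((-.031,-.055),(.031,-.055),(.031,.055)): print("pad",pad(*p).round(4),fit("top7","top",.008,.03,pad(*p))[1:],fit("side7","side",.008,.03,pad(*p))[1:],fit("top5","top",.008,.03,pad(*p))[1:])
p=pad(-.031,.055);print("FL",p.round(4),fit("top5","top",.008,.03,p)[1:],fit("side5","side",.008,.03,p)[1:])
```

```text
top0 jar cap [-34.6327   0.5655   0.04  ]
top7 jar cap [-32.7174   0.568    0.0425]
side0 [-7.89956e+01  5.66500e-01  3.85000e-02]
pad [ 0.5603 -0.0711] [ 0.5583 -0.0696] [ 0.5593 -0.0686] [ 0.5583 -0.0696]
pad [ 0.6222 -0.0743] [ 0.6232 -0.0738] [ 0.6237 -0.0728] [ 0.6232 -0.0738]
pad [0.6279 0.0355] [0.6299 0.036 ] [0.6304 0.038 ] [0.6299 0.036 ]
FL [0.566  0.0387] [0.5645 0.0402] [0.5655 0.0412]
```

Converted, 0.093 m / 0.75 = 0.124, 0.08 m / 0.75 = 0.1067.

>>> jog_arm(increments=[[0.0016,0.0027,0.0533,0,0,0,1],[0.0016,0.0027,0.1067,0,0,0,1],[0.0016,0.0027,0.124,0,0,0,1],[0.0016,0.0027,0.124,0,0,0,1],[0.0016,0.0027,0.124,0,0,0,1],[0.0016,0.0027,0.124,0,0,0,0],[0.0016,0.0027,0.124,0,0,0,0],[0.0016,0.0027,0.124,0,0,0,0],[0.0016,0.0027,0.124,0,0,0,0],[0.0016,0.0027,0.124,0,0,0,0]])

```text
time_s: 35.22
eef_pos: [0.4906, -0.3256, 0.1367]
eef_rot: [0.001, 1.0, -0.026, 0.001]
wrist_force: [-0.3, 1.8, 4.8]
opening: 0.532
grasp_force: 61.2
```

>>> jog_arm(increments=[[0,0,0,0,0,0,0],[0,0,-0.0267,0,0,0,0],[0,0,-0.0667,0,0,0,0],[0,0,-0.0933,0,0,0,0],[0,0,-0.0933,0,0,0,0]])

```text
time_s: 35.85
eef_pos: [0.4906, -0.3258, 0.2069]
eef_rot: [0.001, 1.0, -0.026, 0.001]
wrist_force: [0.1, -0.2, -0.8]
opening: 0.534
grasp_force: 61.9
```

```bash
python3 -c "
from h import *
rel([.5605,-.0697,.2],[.5605,-.0697,.131])"
```

```text
at [ 0.4906 -0.3258  0.2069] t 35.85 F [ 0.1 -0.2 -0.8]
[ 0.5605 -0.0697  0.2   ] -> [ 0.0564 -0.2594  0.0064] [ 0.002 -0.003  0.   ]
[ 0.5605 -0.0697  0.131 ] -> [ 0.0562 -0.2595  0.0754] [ 0.002 -0.003  0.   ]
```

Converted, -0.2594 m / 0.75 = -0.3459, -0.24 m / 0.75 = -0.32.

>>> jog_arm(increments=[[0.008,-0.04,0,0,0,0,0],[0.024,-0.1067,0,0,0,0,0],[0.04,-0.18,0,0,0,0,0],[0.056,-0.2533,0,0,0,0,0],[0.0693,-0.32,0,0,0,0,0],[0.0752,-0.3459,0,0,0,0,0],[0.0752,-0.3459,0,0,0,0,0],[0.0752,-0.3459,0.04,0,0,0,0],[0.0752,-0.3459,0.08,0,0,0,0],[0.0752,-0.3459,0.08,0,0,0,0]])

```text
time_s: 37.1
eef_pos: [0.5572, -0.0697, 0.1421]
eef_rot: [-0.001, 1.0, -0.027, -0.003]
wrist_force: [0.3, 0.3, -1.2]
opening: 0.532
grasp_force: 62.1
```

>>> jog_arm(increments=[[0,0,0,0,0,0,0],[0,0,0,0,0,0,0],[0,0,0,0,0,0,0]])

```text
time_s: 37.48
eef_pos: [0.5603, -0.0692, 0.1463]
eef_rot: [0.0, 1.0, -0.026, 0.001]
wrist_force: [0.0, -0.1, -1.2]
opening: 0.536
grasp_force: 62.1
```

```bash
python3 -c "
from h import *
rel([.5605,-.0697,.1327])"
```

```text
at [ 0.5603 -0.0692  0.1463] t 37.48 F [ 0.  -0.1 -1.2]
[ 0.5605 -0.0697  0.1327] -> [0.0002 0.0005 0.0136] [ 0.001 -0.002  0.   ]
```

Converted, 0.0138 m / 0.75 = 0.0184, 0.012 m / 0.75 = 0.016.

>>> jog_arm(increments=[[0,0.0004,0.0093,0,0,0,0],[0,0.0004,0.016,0,0,0,0],[0,0.0004,0.0184,0,0,0,0],[0,0.0004,0.0184,0,0,0,0]])

```text
time_s: 37.98
eef_pos: [0.5609, -0.0691, 0.1327]
eef_rot: [0.0, 1.0, -0.026, 0.001]
wrist_force: [-1.0, 1.8, 7.2]
opening: 0.536
grasp_force: 62.9
```

>>> jog_arm(increments=[[0,0,0,0,0,0,1],[0,0,0,0,0,0,1],[0,0,0,0,0,0,1],[0,0,0,0,0,0,1],[0,0,0,0,0,0,1],[0,0,-0.04,0,0,0,1],[0,0,-0.1067,0,0,0,1],[0,0,-0.1333,0,0,0,1],[0,0,-0.1333,0,0,0,1]])

```text
time_s: 39.1
eef_pos: [0.5608, -0.0695, 0.2333]
eef_rot: [0.001, 1.0, -0.026, 0.002]
wrist_force: [0.9, 0.1, -0.7]
opening: 1.001
grasp_force: 0.0
```

>>> jog_arm(increments=[[-0.04,0.04,0,0,0,0,1],[-0.08,0.0933,0,0,0,0,1],[-0.12,0.16,0,0,0,0,1],[-0.16,0.2267,0,0,0,0,1],[-0.2,0.2933,0,0,0,0,1],[-0.2267,0.3733,0,0,0,0,1],[-0.2267,0.4533,0,0,0,0,1],[-0.2267,0.4533,0,0,0,0,1]])

```text
time_s: 40.1
eef_pos: [0.3703, -0.4029, 0.2289]
eef_rot: [-0.001, 1.0, -0.028, -0.001]
wrist_force: [-0.2, 1.1, -0.1]
opening: 1.004
grasp_force: 0.0
```

Run:
```python
from fit import *
for n in('side','top'): cv2.imwrite(f'pics/{n}8.png',eyes.camera(n))
for n in('side','top'): print(n,"jar",fit(n+"8",n,.13,.024,(.566,.039)),"jar0",fit(n+"0",n,.13,.024,(.566,.039)))
a=cv2.resize(cv2.imread('pics/top8.png')[165:230,215:305],(400,289),interpolation=cv2.INTER_CUBIC)
b=cv2.resize(cv2.imread('pics/side8.png')[145:235,210:275],None,fx=6,fy=6,interpolation=cv2.INTER_CUBIC)
c=np.zeros((600,800,3),np.uint8);c[:540,:390]=b;c[:289,400:]=a;cv2.imwrite('pics/m8.png',c)
```

```text
side jar [-8.37002e+01  5.68000e-01  4.10000e-02] jar0 [-7.89956e+01  5.66500e-01  3.85000e-02]
top jar [-28.5547   0.568    0.042 ] jar0 [-34.6327   0.5655   0.04  ]
```

View pics/m8.png

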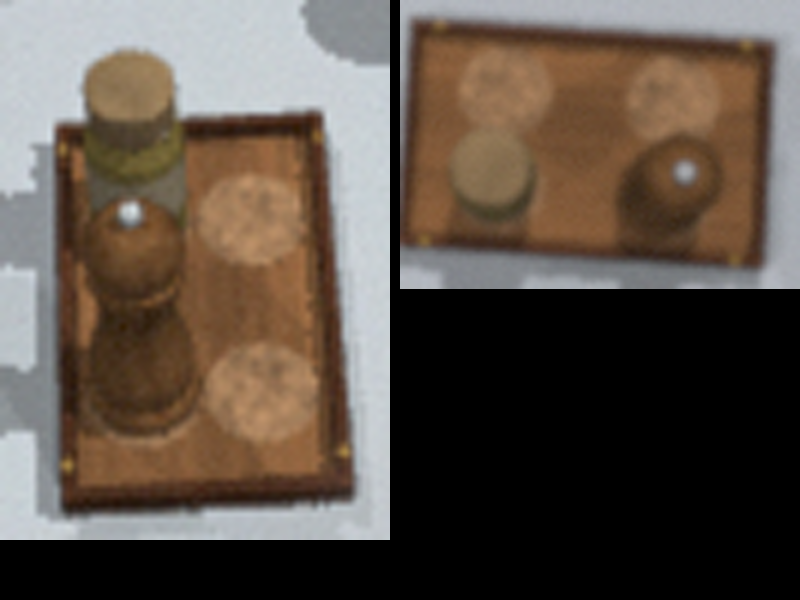

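Mill and jar are upright on their pads: nut at (129,212) side and (685,172) top. Last check is the mill's offset.

Run:
```python
from h import *
print(ray("top",(278.7,203.3),.176)[0],ray("side",(231.1,179.9),.176)[0])
for n in("top","side"):
    d=cv2.absdiff(cv2.GaussianBlur(cv2.imread(f"pics/{n}0.png"),(5,5),0),cv2.GaussianBlur(eyes.camera(n),(5,5),0)).max(2)
    for nm,P in(("board",(.4218,.292,.03)),):
        u=proj(n,P)[0];print(n,nm,u.round())
    cv2.imwrite(f"pics/{n}9.png",eyes.camera(n))
a=np.hstack([cv2.resize(cv2.imread(f"pics/{n}9.png")[60:340] if n=="side" else cv2.imread(f"pics/{n}9.png")[60:340],(400,219)) for n in("top","side")])
cv2.imwrite("pics/m9.png",a)
```

```text
[ 0.56056    -0.06874015  0.176     ] [ 0.56149327 -0.06900065  0.176     ]
top board [146. 256.]
side board [185. 124.]
```

View pics/m9.png

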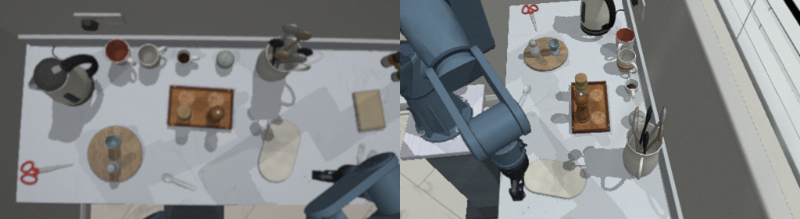

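The mill is within 1 mm of its pad centre and the jar within about 2 mm. The salt and egg cup are on the board at (113,150), the tray is empty, the bystanders look undisturbed and the arm is clear.

```bash
python3 -c "
from bench import ctrl, eyes, order
print(order.hand_in())"
```

```text
the job is handed in; nothing more can be done
None
```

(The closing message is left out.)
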